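# Make up the coffee tray and the tea tray

## Task

Make up two visitors' drinks trays from the things on the table: coffee with sugar goes on the black tray - stand the red mug in its large round well, the white sugar jar in its small round well and the orange biscuit box in its rectangular well. Tea without sugar goes on the green tray - the blue mug in its large round well and the green tea tin in its rectangular well. Set everything down upright and right down on the floor of its well, without dropping it, and leave the yellow mug and the honey jar standing where they are.

Things in the scene. Friction and masses are not known exactly. Their poses are not given: they have to be found in the camera images.
- coffee_tray: Black moulded coffee tray. 202 (x) by 262 mm (y), fixed; deck 14, rim 20 mm high. Origin: centre of underside; z up. Cork-lined wells 9 mm deep, floors 5 mm above origin: large round, 82 mm across, centre x 0, y -67 mm; small round, 66 mm across, centre x +45, y +66; rectangular, 78 (x) by 58 mm (y), centre x -43, y +66. Yaw within 0.15 rad of the world's: rectangular well nearer the robot.
- tea_tray: Green moulded tea tray. 202 (x) by 262 mm (y), fixed; deck 14, rim 20 mm high. Origin: centre of underside; z up. Cork-lined wells 9 mm deep, floors 5 mm above origin: large round, 82 mm across, centre x 0, y -67 mm; small round, 66 mm across, centre x +45, y +66; rectangular, 78 (x) by 58 mm (y), centre x -43, y +66. Yaw within 0.15 rad of the world's: rectangular well nearer the robot.
- red_mug: Red mug, open on top, straight round body 64 mm across and 80 mm high, 4 mm wall, one handle sticking out 27 mm along its +y at 14 to 68 mm height; 0.17 to 0.29 kg. Origin: centre of the underside; z up. Stands upright, handle away from the robot (grip the body across its x axis, beside the handle).
- blue_mug: Blue mug, open on top, straight round body 64 mm across and 80 mm high, 4 mm wall, one handle sticking out 27 mm along its +y at 14 to 68 mm height; 0.17 to 0.29 kg. Origin: centre of the underside; z up. Stands upright, handle away from the robot (grip the body across its x axis, beside the handle).
- yellow_mug: Yellow mug, open on top, straight round body 64 mm across and 80 mm high, 4 mm wall, one handle sticking out 27 mm along its +y at 14 to 68 mm height; 0.17 to 0.29 kg. Origin: centre of the underside; z up. Stands upright, handle away from the robot (grip the body across its x axis, beside the handle). Not wanted: it stays where it is.
- sugar_jar: White round sugar jar with a tan cork lid, body 48 mm across up to 50 mm height, 74 mm high with the lid and its small knob; 0.16 to 0.26 kg. Origin: centre of the underside; z up. Stands upright.
- honey_jar: Amber glass honey jar, 48 mm across, with a yellow label and a black lid, 68 mm high. Origin: centre of the underside; z up. Not wanted: it stays where it is.
- biscuit_box: Orange carton of biscuits with a cream band, 62 mm (its x) by 38 mm (its y) by 72 mm high; 0.10 to 0.17 kg. Origin: centre of the underside; z up. Stands upright; fits the rectangular well with its x along the tray's x.
- tea_tin: Green tea tin with a stepped lid and a small brass plate on top, 56 mm (its x) by 44 mm (its y) by 77 mm high; 0.13 to 0.21 kg. Origin: centre of the underside; z up. Stands upright; fits the rectangular well with its x along the tray's x.
Not all that is in view belongs to the job. Of the things like the red_mug, leave any that is pink; of the rest the smaller one is meant. There is more than one size of the sugar_jar; the job needs the smaller.

How it is judged:
By the outcome, as a careful person would: the job done as asked, in the order asked, and still so for the second after the job is handed in, with the robot touching nothing.
It also fails if it takes over 109 s, if anything falls off the work surface, if the arm or the gripper's body presses on something with over 40 N, if the wrist force passes 120 N, or if a joint passes its speed limit or range.

## Robot

A 6-joint arm with a two-finger parallel gripper is mounted at the origin on the work surface. World frame = base frame: x ahead of the robot, y to its left, z up, the work surface at z = 0. Lengths are in mm, angles in rad, forces in N, time in s.
With the tool pointing down it reaches from about 350 to 975 mm from the base axis. Payload 7.1 kg.
Tool frame: the origin (TCP) lies at the very end of the fingers, on their centre line; the grasp point (between the pads) lies 19 mm behind it; z points along the fingers, y is the direction in which the jaws open and shut (so a half turn about z gives the same grasp; the last joint's range is limited). The gripper opens to 88 mm and grips with 3 to 60 N. Pads are 20 mm wide; open, the fingers measure 115 mm over their backs; the gripper's body (75 mm by 178 mm) begins 61 mm behind the grasp point.
Start: joints at [1.306, 0.423, 1.63, -0, 1.089, -0.019], TCP at [152.051, 606.206, 222.675] pointing down, gripper open.
Joint ranges: [-3, 3], [-0.9, 2.11], [0.09, 2.58], [-1.31, 4.45], [0.11, 2.69], [-2.54, 2.54]. Speed limits (rad/s): [2.39, 2.39, 3.01, 3.14, 3.14, 3.14].

## Interface

Orientations are given as a rotation vector (axis times angle).
In Python, from workcell import * gives the robot as it stands.
- The arm moves only by the tool play_rows, never from a script. Its argument "plan" is text: rows parted by semicolons, each of 7 numbers parted by spaces: the finger opening in cm, from 0 to 8.78, then the shift along the tool's x, y, z in cm, then the turn, a rotation vector about the tool's x, y, z in degrees. A call has 1 to 20 rows; each row shifts and turns the commanded pose from where the row before left it, along the tool's axes as they then stand; what a row does not reach is not made up. A row lasts 1/8 s, in which the tool goes at most 62.5 mm and 10.7 degrees, less where a joint would pass 70% of its speed; a pose out of reach is approached as far as the arm can. A call is refused whole if a number of a shift passes 6.25 or a number of a turn 10.7, either way. A call with a gripper value outside its range is refused whole. The fingers move at their own pace and stop on an object; the grip force is fixed at half the most. Time passes only in rows, so rows that do not move let the fingers close. It gives the time, the measured TCP pose, the force and the opening at its end, in the units of the state.
- get_obs(): the state, without advancing time (a new reading comes with each control period).
- get_image(name): name is "scene" or "top" or "wrist"; returns a dict with "pixels" (384x512x3 uint8, red, green, blue), "range_z" (384x512 float32, mm along the optical axis (not along the pixel's ray), 0 where there is no reading), "fx", "fy", "cx", "cy" (pixels), "eye" and "attitude" of the camera in the world. Camera axes: x right, y down, z forward; pixel columns grow to the right and rows downward; lengths in mm; the calibration is good to about 2 mm. A picture is of the moment at which its call begins.
- close_job(): hands the job in, once; it reports no verdict.
The state is a dict: "t": time; "qpos": joint angles; "qvel": joint speeds; "joint_torque": joint torques, N m; "ee_pos": TCP position; "orientation": TCP orientation; "ft_force": force on the tool from outside, world axes, zero at the start; "moment": the same for the moment, N m; "width": finger opening in mm.
Only numpy, scipy, OpenCV 4.12 (cv2) and the standard library are available. Lean on these libraries where they do the work, as an engineer would, in place of code of your own. Each camera call takes 0.05 s, during which the arm holds its last target. There are 200 camera calls.

## Working session

There is one attempt and no reset: what is moved stays moved. The work goes in short steps, Python scripts to look and compute and a tool call to move; the robot and the scene stay as the last step left them, time stands still between calls to the robot, and variables do not carry over. Pictures are saved under pics/ and viewed, about 12 in all and at most 16, crops included, and the job is handed in when it is done.

Besides the shell and the picture viewer there is one more tool, called as name(argument=value, ...) on one line, values as JSON. play_rows: Moves the arm, as the interface text tells. Its arguments: {"type":"object","properties":{"plan":{"type":"string"}},"required":["plan"]}

```bash
ls; mkdir -p pics
cat > h.py <<'E'
from workcell import *
import numpy as np, cv2, pickle
from scipy.spatial.transform import Rotation as R
def world(im):
    v,u=np.mgrid[:384,:512]; z=im["range_z"]
    p=np.stack([(u-im["cx"])/im["fx"]*z,(v-im["cy"])/im["fy"]*z,z],-1)
    return p@rot(im).T+np.array(im["eye"])
def rot(im):
    a=np.array(im["attitude"],float)
    if a.shape==(3,3): return a
    return (R.from_rotvec(a) if a.size==3 else R.from_quat(a)).as_matrix()
E
python3 - <<'E'
from h import *
for n in("scene","top"):
    im=get_image(n); pickle.dump(im,open(n+".pkl","wb"))
    cv2.imwrite(f"pics/{n}0.png",cv2.resize(im["pixels"][...,::-1],None,fx=1.5,fy=1.5,interpolation=cv2.INTER_CUBIC))
    print(n,im["eye"],im["attitude"],im["fx"],im["cx"],im["cy"])
print(get_obs())
E
```

```text
pics
scene [1181.93574686  -21.65547435  994.05732714] [-1.91351446 -1.81621804  0.57400945] 377.62864634396504 252.72702929956137 191.94088187833276
top [ 312.69569699    5.0246424  1152.45808277] [-2.12389876  2.13731085 -0.20508637] 467.8063362098134 253.3164340186773 186.45119723376
{'t': 0.1, 'qpos': array([ 1.30597736e+00,  4.23822042e-01,  1.63056995e+00,  4.00136998e-05,
        1.08861292e+00, -1.89829292e-02]), 'qvel': array([ 0.00034257, -0.00160927, -0.00083051, -0.00128557,  0.00012018,
        0.0005708 ]), 'joint_torque': array([ 2.96130975e-05, -5.45614922e+01, -2.74324733e+01,  6.44678785e-02,
        1.88692147e-02, -5.18929437e-05]), 'ee_pos': array([151.93055425, 605.74814507, 221.96059788]), 'orientation': array([-3.85186756e-01, -3.11765224e+00,  2.18802903e-03]), 'ft_force': array([-0.02699059,  0.64505443,  0.16915342]), 'moment': array([ 0.02286   ,  0.00296474, -0.0265173 ]), 'width': 87.87694083630036}
```

View pics/scene0.png

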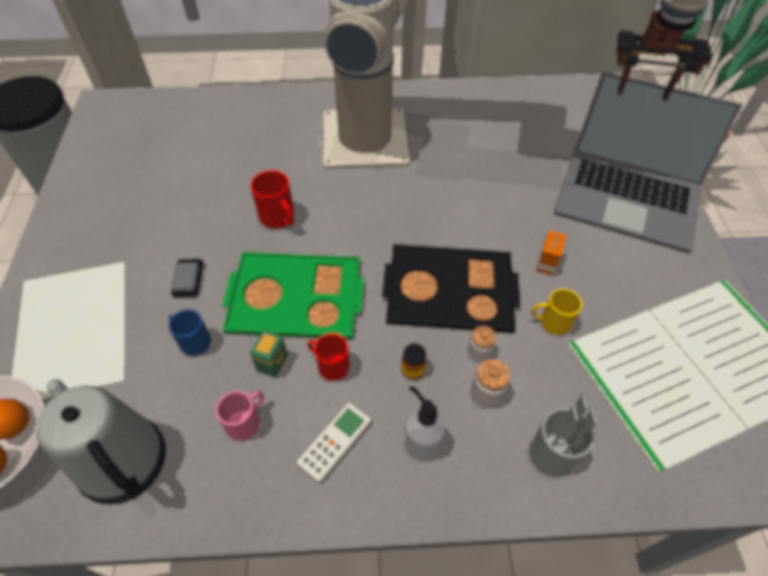

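View pics/top0.png

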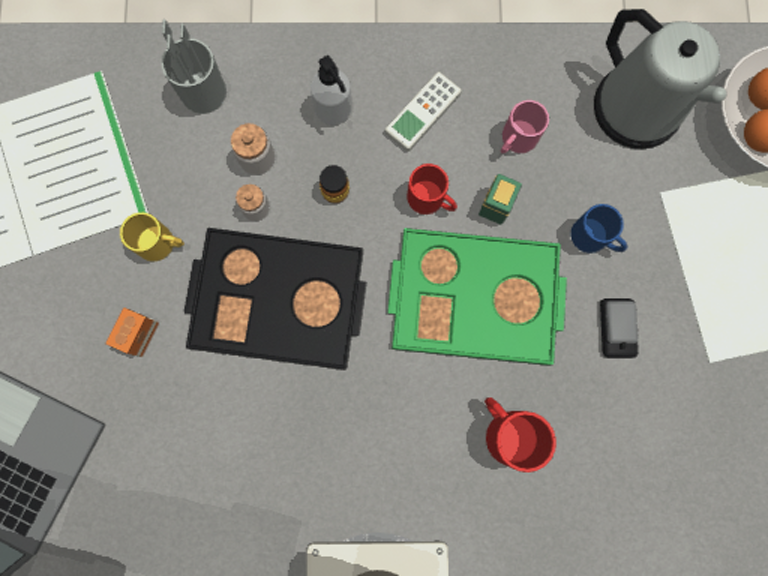

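Top view (1.5x pixels): the trays are at (275,298) black and (478,297) green. Candidates:
- Red mug: small red (428,190), big red (522,440), pink (525,125). I choose (428,190).
- Sugar jar: small (250,200), large (250,147). I choose (250,200).
- Blue mug (600,228), tin (500,197), box (130,332). Leave the yellow mug (145,237) and honey jar (334,184).

```bash
cat > m.py <<'E'
from h import *
def ray(im,uv,z):
    uv=np.asarray(uv,float).reshape(-1,2)
    d=np.c_[(uv[:,0]-im["cx"])/im["fx"],(uv[:,1]-im["cy"])/im["fy"],np.ones(len(uv))]@rot(im).T
    e=np.array(im["eye"]); return (e+d*((z-e[2])/d[:,2])[:,None])[:,:2]
def comp(im,box,zmin,zmax,W=None):
    W=world(im) if W is None else W
    x0,y0,x1,y1=[int(b/1.5) for b in box]
    s=W[y0:y1,x0:x1].reshape(-1,3); return s[(s[:,2]>zmin)&(s[:,2]<zmax)]
E
python3 - <<'E'
from m import *
im=pickle.load(open("top.pkl","rb")); W=world(im)
hsv=cv2.cvtColor(im["pixels"],cv2.COLOR_RGB2HSV)
s=W[250:270,200:240,2]; print("table z",np.median(s),s.std())
def rect(p): 
    c,sz,a=cv2.minAreaRect(p[:,:2].astype(np.float32)); return np.round(c,1),np.round(sz,1),round(a,1)
for n,b in dict(red=(395,155,465,225),big=(470,390,565,480),pink=(490,90,560,165),blue=(560,195,635,260),yellow=(110,205,190,265)).items():
    p=comp(im,b,15,130,W); h=np.percentile(p[:,2],98)
    q=p[p[:,2]>h-5]; c,r=cv2.minEnclosingCircle(q[:,:2].astype(np.float32))
    l=p[(p[:,2]<h-8)&(p[:,2]>15)]; o=l[np.linalg.norm(l[:,:2]-c,axis=1)>r+8]; m=o[:,:2].mean(0)-c
    # handle uses its own direction
    print(n,"h",round(h),"c",np.round(c,1),"r",round(r,1),"handle deg",np.round(np.degrees(np.arctan2(m[1],m[0]))),len(o))
for n,b in dict(sugar=(228,175,275,222),bigjar=(220,115,280,172),honey=(312,158,358,208),box=(100,300,165,365),tin=(475,165,530,230)).items():
    p=comp(im,b,15,130,W); h=np.percentile(p[:,2],97); q=p[p[:,2]>h-(15 if 'jar' in n or n=='sugar' else 7)]
    print(n,"h",round(h),"top rect",rect(q),"all",rect(p))
# cork wells
cork=((hsv[...,0]>4)&(hsv[...,0]<22)&(hsv[...,1]>70)&(hsv[...,2]>110)).astype(np.uint8)
for n,(x0,x1) in dict(coffee=(190,365),tea=(390,568)).items():
    m=np.zeros_like(cork); m[int(225/1.5):int(370/1.5),int(x0/1.5):int(x1/1.5)]=cork[int(225/1.5):int(370/1.5),int(x0/1.5):int(x1/1.5)]
    cs=[c for c in cv2.findContours(m,cv2.RETR_EXTERNAL,cv2.CHAIN_APPROX_NONE)[0] if cv2.contourArea(c)>200]
    for c in cs:
        M=cv2.moments(c); g=ray(im,[M['m10']/M['m00'],M['m01']/M['m00']],9.5)[0]
        print(n,"well",np.round(g,1),rect(ray(im,c,9.5)),round(cv2.contourArea(c)))
cv2.imwrite("pics/crop0.png",cv2.resize(im["pixels"][95:180,145:430,::-1],None,fx=2.8,fy=2.8,interpolation=cv2.INTER_CUBIC))
E
```

```text
table z 0.23736958196047908 81.2986654377062
red h 83 c [667.5 -85.1] r 32.3 handle deg -126.0 48
big h 111 c [ 265.2 -216.4] r 43.5 handle deg 38.0 94
pink h 82 c [ 776.5 -250.3] r 32.8 handle deg 138.0 41
blue h 82 c [ 598.9 -359.7] r 32.7 handle deg -135.0 55
yellow h 83 c [590.  369.7] r 32.3 handle deg -100.0 51
sugar h 74 top rect (array([649.2, 202.8]), array([43.1, 41.7]), 85.9) all (array([647.2, 201.7]), array([44.9, 44.5]), 68.2)
bigjar h 97 top rect (array([737.3, 202.9]), array([55.8, 54.7]), 46.0) all (array([735.5, 202.1]), array([59.8, 58. ]), 63.7)
honey h 72 top rect (array([680.3,  69.1]), array([43.5, 41.2]), 0.1) all (array([678.2,  67.9]), array([45.9, 45.4]), 58.3)
box h 76 top rect (array([435.1, 386.6]), array([39.3, 61.9]), 65.7) all (array([435.2, 386.5]), array([40.4, 62.2]), 65.9)
tin h 80 top rect (array([ 651.7, -204.8]), array([42.2, 54.1]), 66.1) all (array([ 651.6, -204.4]), array([44. , 56.8]), 66.3)
coffee well [460.2 235.3] (array([460.5, 235.6]), array([51.9, 70.9]), 81.6) 557
coffee well [484.3  98.2] (array([484.7,  97.5]), array([74.2, 74.8]), 89.7) 703
coffee well [547.  223.4] (array([547. , 223.6]), array([58.8, 57.2]), 1.4) 422
tea well [459.2 -95.5] (array([459.4, -95.3]), array([49.4, 68.6]), 83.8) 511
tea well [ 487.8 -231.8] (array([ 487.8, -232.7]), array([72.3, 70.1]), 89.7) 650
tea well [ 546.7 -104.7] (array([ 547.2, -104.6]), array([56.8, 55.8]), 43.8) 388
```

View pics/crop0.png

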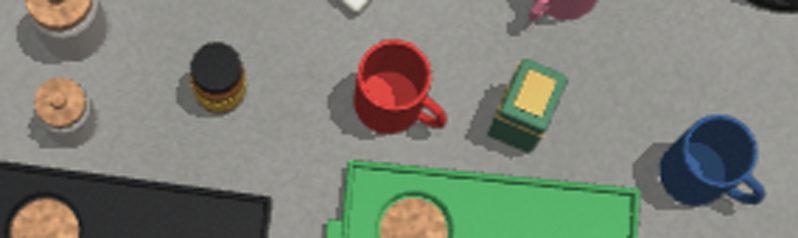

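The crop confirms the choice: small red mug with its handle at crop (437,118), small cork-lidded jar (62,105), green tin (533,95), blue mug (720,155). Next I need a helper that works out the move numbers.

```bash
cat > go.py <<'E'
from h import *
import sys
def state():
    o=get_obs(); M=R.from_rotvec(o["orientation"]).as_matrix(); return o,M
def go(x,y,z,jaw=None):
    o,M=state(); d=np.array([x,y,z])-o["ee_pos"]
    yw=np.degrees(np.arctan2(M[1,1],M[0,1]))
    print("t",round(o["t"],2),"tcp",np.round(o["ee_pos"],1),"jaw",round(yw,1),"w",round(o["width"],1),"F",np.round(o["ft_force"],1),"tilt",np.round(np.degrees(np.arccos(-M[2,2])),2))
    dt=M.T@d/10
    print("shift cm in tool axes now",np.round(dt,2),"xy len",round(np.hypot(dt[0],dt[1]),1))
    if jaw is not None:
        q1=np.degrees(o["qpos"][0]); q6=np.degrees(o["qpos"][5]); nq1=np.degrees(np.arctan2(y,x))
        c=yw-q1+q6
        for k in range(-540,541,180):
            j=jaw+k; nq6=nq1+c-j
            if abs(nq6)<140: print("option jaw",round(j,1),"turn z deg",round(yw-j,1),"-> q6",round(nq6))
if __name__=="__main__": go(*map(float,sys.argv[1:]))
E
python3 go.py 667 -85.5 170 144; python3 -c "
from go import *
o,M=state(); print(M.round(2))
q1,q6=np.degrees(o['qpos'][[0,5]]); yw=np.degrees(np.arctan2(M[1,1],M[0,1])); print('c',yw-q1+q6)
print(cv2.boxPoints(((435,386),(39,62),65.7)))"
```

```text
t 0.1 tcp [151.9 605.7 222. ] jaw 75.9 w 87.9 F [-0.   0.6  0.2] tilt 0.08
shift cm in tool axes now [-66.78 -54.5    5.27] xy len 86.2
option jaw -36.0 turn z deg 111.9 -> q6 29
[[-0.97  0.24 -0.  ]
 [ 0.24  0.97 -0.  ]
 [ 0.   -0.   -1.  ]]
c -0.001062038310236657
[[398.72195 380.9846 ]
 [455.22897 355.47067]
 [471.27805 391.0154 ]
 [414.77103 416.52933]]
```

play_rows(plan="8.78 -2.0 -1.6 0.2 0 0 0;8.78 -3.8 -3.1 0.2 0 0 0;8.78 -3.8 -3.1 0.2 0 0 0;8.78 -3.8 -3.1 0.2 0 0 0;8.78 -3.8 -3.1 0.2 0 0 0;8.78 -3.8 -3.1 0.2 0 0 0;8.78 -3.8 -3.1 0.2 0 0 0;8.78 -3.8 -3.1 0.2 0 0 0;8.78 -3.8 -3.1 0.2 0 0 0;8.78 -3.8 -3.1 0.2 0 0 0;8.78 -3.8 -3.1 0.2 0 0 0;8.78 -3.8 -3.1 0.2 0 0 0;8.78 -3.8 -3.1 0.2 0 0 0;8.78 -3.8 -3.1 0.2 0 0 0;8.78 -3.8 -3.1 0.2 0 0 0;8.78 -3.8 -3.1 0.2 0 0 0;8.78 -3.8 -3.1 0.2 0 0 0;8.78 -3.8 -3.1 0.2 0 0 0;8.78 0 0 0 0 0 0")

```text
t: 2.48
ee_pos: [667.1, -85.3, 185.9]
orientation: [0.39, 3.117, -0.001]
ft_force: [-0.2, 0.3, 0.4]
width: 87.5
```

```bash
python3 go.py 667 -85.5 170 144
```

```text
t 2.48 tcp [667.1 -85.3 185.9] jaw 75.7 w 87.5 F [-0.2  0.3  0.4] tilt 0.02
shift cm in tool axes now [ 0.   -0.03  1.59] xy len 0.0
option jaw -36.0 turn z deg 111.7 -> q6 29
```

play_rows(plan="8.78 0 0 0.1 0 0 9.3;8.78 0 0 0.1 0 0 9.3;8.78 0 0 0.1 0 0 9.3;8.78 0 0 0.1 0 0 9.3;8.78 0 0 0.1 0 0 9.3;8.78 0 0 0.1 0 0 9.3;8.78 0 0 0.1 0 0 9.3;8.78 0 0 0.1 0 0 9.3;8.78 0 0 0.1 0 0 9.3;8.78 0 0 0.1 0 0 9.3;8.78 0 0 0.1 0 0 9.3;8.78 0 0 0.1 0 0 9.3;8.78 0 0 0 0 0 0")

```text
t: 4.1
ee_pos: [665.0, -81.5, 174.3]
orientation: [-2.793, -1.437, 0.002]
ft_force: [0.5, -0.3, 0.9]
width: 87.9
```

```bash
python3 go.py 667 -85.5 34 144
python3 - <<'E'
from m import *
im=get_image("wrist"); W=world(im); print(im["eye"])
hsv=cv2.cvtColor(im["pixels"],cv2.COLOR_RGB2HSV)
m=((hsv[...,0]<8)|(hsv[...,0]>174))&(hsv[...,1]>140)&(im["range_z"]>0)
p=W[m]; h=np.percentile(p[:,2],95); q=p[abs(p[:,2]-h)<5]
print("rim z",h,cv2.minEnclosingCircle(q[:,:2].astype(np.float32)),len(q))
cv2.imwrite("pics/w1.png",im["pixels"][...,::-1])
E
```

```text
t 4.1 tcp [665.  -81.5 174.3] jaw -35.6 w 87.9 F [ 0.5 -0.3  0.9] tilt 0.08
shift cm in tool axes now [-0.2   0.41 14.03] xy len 0.5
option jaw -36.0 turn z deg 0.4 -> q6 29
[710.34127067 -19.15896919 337.58075354]
rim z 254.50553025358707 ((664.4010009765625, -83.14118957519531), 47.015499114990234) 706
```

View pics/w1.png

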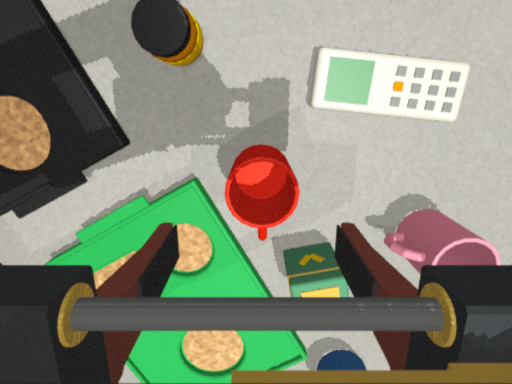

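The wrist view shows the red mug at (262,190), its handle pointing straight down the picture at (263,233), perpendicular to the jaws.

```bash
python3 - <<'E'
from m import *
im=get_image("wrist"); W=world(im)
p=W[120:245,215:310].reshape(-1,3); q=p[(p[:,2]>73)&(p[:,2]<90)]
print(np.median(q[:,2]),cv2.minEnclosingCircle(q[:,:2].astype(np.float32)),len(q))
E
python3 go.py 667 -85.5 34 144
```

```text
80.83845883025214 ((668.158203125, -84.84312438964844), 31.995296478271484) 1283
t 4.2 tcp [665.4 -81.9 174.6] jaw -35.5 w 88.0 F [ 0.8 -0.6 -0.4] tilt 0.04
shift cm in tool axes now [-0.2   0.35 14.06] xy len 0.4
option jaw -36.0 turn z deg 0.5 -> q6 29
```

play_rows(plan="8.78 -0.2 0.35 1.0 0 0 0.5;8.78 0 0 2.5 0 0 0;8.78 0 0 2.5 0 0 0;8.78 0 0 2.5 0 0 0;8.78 0 0 2.5 0 0 0;8.78 0 0 2 0 0 0;8.78 0 0 1 0 0 0;8.78 0 0 0 0 0 0;5 0 0 0 0 0 0;5 0 0 0 0 0 0;5 0 0 0 0 0 0;5 0 0 0 0 0 0;5 0 0 0 0 0 0;5 0 0 0 0 0 0;5 0 0 0 0 0 0")

```text
t: 6.08
ee_pos: [668.0, -86.2, 35.4]
orientation: [2.801, 1.422, 0.001]
ft_force: [-1.8, 0.7, 4.3]
width: 62.4
```

```bash
python3 go.py 484.5 98 170 90
```

```text
t 6.08 tcp [668.  -86.2  35.4] jaw -36.2 w 62.4 F [-1.8  0.7  4.3] tilt 0.05
shift cm in tool axes now [  4.04 -25.67 -13.47] xy len 26.0
option jaw -90.0 turn z deg 53.8 -> q6 101
option jaw 90.0 turn z deg -126.2 -> q6 -79
```

play_rows(plan="5 0 0 -0.6 0 0 0;5 0 0 -2 0 0 0;5 0 0 -2.5 0 0 0;5 0 0 -2.5 0 0 0;5 0 0 -2.5 0 0 0;5 0.3 -1.5 -0.5 0 0 0;5 0.5 -3.3 0 0 0 0;5 0.5 -3.3 0 0 0 0;5 0.5 -3.3 0 0 0 0;5 0.5 -3.3 0 0 0 0;5 0.5 -3.3 0 0 0 0;5 0.5 -3.3 0 0 0 0;5 0.5 -3.3 0 0 0 0;5 0.3 -1 0 0 0 0;5 0 0 0 0 0 -5;5 0 0 0 0 0 -9;5 0 0 0 0 0 -9;5 0 0 0 0 0 -9;5 0 0 0 0 0 -9;5 0 0 0 0 0 -9")

```text
t: 8.57
ee_pos: [485.2, 97.9, 140.6]
orientation: [1.932, 2.477, -0.0]
ft_force: [0.2, -0.5, -1.7]
width: 62.6
```

play_rows(plan="5 0 0 0 0 0 -9;5 0 0 0 0 0 -9;5 0 0 0 0 0 -9;5 0 0 0 0 0 -9;5 0 0 0 0 0 -9;5 0 0 0 0 0 -9;5 0 0 0 0 0 -9;5 0 0 0 0 0 -9;5 0 0 0 0 0 -4;5 0 0 0 0 0 0")

```text
t: 9.82
ee_pos: [485.2, 97.9, 140.6]
orientation: [-0.006, -3.142, 0.0]
ft_force: [0.1, -0.0, -2.2]
width: 62.9
```

```bash
python3 go.py 484.5 98 40.4 90
python3 - <<'E'
from m import *
im=get_image("top"); cv2.imwrite("pics/t1.png",cv2.resize(im["pixels"][80:260,110:400,::-1],None,fx=2,fy=2))
E
```

```text
t 9.82 tcp [485.2  97.9 140.6] jaw 89.8 w 62.9 F [ 0.1 -0.  -2.2] tilt 0.0
shift cm in tool axes now [7.000e-02 1.000e-02 1.002e+01] xy len 0.1
option jaw -90.0 turn z deg 179.8 -> q6 101
option jaw 90.0 turn z deg -0.2 -> q6 -79
```

View pics/t1.png

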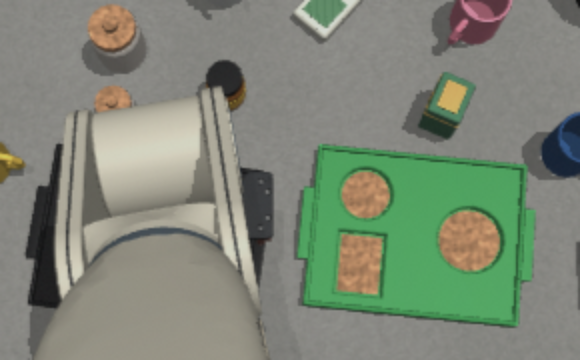

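The picture shows the arm over the black tray; the red mug has left its place and nothing else moved.

play_rows(plan="5 0.07 0 1 0 0 0;5 0 0 2.5 0 0 0;5 0 0 2.5 0 0 0;5 0 0 2 0 0 0;5 0 0 1 0 0 0;5 0 0 0.5 0 0 0;5 0 0 0.2 0 0 0;5 0 0 0 0 0 0;5 0 0 0 0 0 0")

```text
t: 11.0
ee_pos: [484.8, 98.1, 44.2]
orientation: [0.005, 3.141, 0.0]
ft_force: [0.5, 0.3, -2.2]
width: 62.9
```

play_rows(plan="5 0 0 0.15 0 0 0;5 0 0 0.1 0 0 0;5 0 0 0 0 0 0")

```text
t: 11.38
ee_pos: [484.4, 98.0, 41.1]
orientation: [-0.005, -3.141, 0.0]
ft_force: [-0.2, -1.0, -1.8]
width: 62.3
```

play_rows(plan="5 0 0 0.1 0 0 0;5 0 0 0 0 0 0")

```text
t: 11.62
ee_pos: [484.6, 98.0, 40.4]
orientation: [0.005, 3.141, 0.0]
ft_force: [-0.7, -0.2, 2.8]
width: 62.3
```

play_rows(plan="5 0 0 0.05 0 0 0;5 0 0 0 0 0 0")

```text
t: 11.88
ee_pos: [484.6, 98.0, 40.4]
orientation: [0.005, 3.141, 0.0]
ft_force: [-3.3, -0.4, 10.3]
width: 62.6
```

play_rows(plan="7 0 0 0 0 0 0;8.78 0 0 0 0 0 0;8.78 0 0 0 0 0 0;8.78 0 0 0 0 0 0;8.78 0 0 -1 0 0 0;8.78 0 0 -2.5 0 0 0;8.78 0 0 -2.5 0 0 0;8.78 0 0 -2.5 0 0 0;8.78 0 0 -2 0 0 0;8.78 0 0 -1 0 0 0;8.78 0 0 0 0 0 0")

```text
t: 13.25
ee_pos: [484.8, 98.1, 155.4]
orientation: [0.005, 3.14, 0.0]
ft_force: [0.4, -0.3, -0.3]
width: 88.0
```

```bash
python3 go.py 648 202 120 90
```

```text
t 13.25 tcp [484.8  98.1 155.4] jaw 89.8 w 88.0 F [ 0.4 -0.3 -0.3] tilt 0.09
shift cm in tool axes now [-16.28  10.44   3.56] xy len 19.3
option jaw -90.0 turn z deg 179.8 -> q6 107
option jaw 90.0 turn z deg -0.2 -> q6 -73
```

play_rows(plan="8.78 -1.5 1.0 0 0 0 0;8.78 -2.9 1.85 0 0 0 0;8.78 -2.9 1.85 0 0 0 0;8.78 -2.9 1.85 0 0 0 0;8.78 -2.9 1.85 0 0 0 0;8.78 -2.2 1.4 0 0 0 0;8.78 -0.98 0.64 0 0 0 0;8.78 0 0 0 0 0 0")

```text
t: 14.25
ee_pos: [647.6, 202.3, 153.6]
orientation: [-0.004, -3.14, 0.001]
ft_force: [-0.1, 0.2, 0.7]
width: 87.6
```

```bash
python3 go.py 648 202 20
python3 - <<'E'
from m import *
W=world(get_image("wrist"))
p=W[60:260,150:370].reshape(-1,3); p=p[(p[:,2]>50)&(p[:,2]<80)&(np.hypot(p[:,0]-648,p[:,1]-202)<45)]
print(cv2.minEnclosingCircle(p[:,:2].astype(np.float32)),len(p))
q=p[p[:,2]>p[:,2].max()-9]; print(p[:,2].max(),q.mean(0))
W=world(get_image("top"))
p=W.reshape(-1,3); p=p[(p[:,2]>75)&(p[:,2]<92)&(np.hypot(p[:,0]-484,p[:,1]-98)<40)]
print("red",cv2.minEnclosingCircle(p[:,:2].astype(np.float32)),np.median(p[:,2]),len(p))
E
```

```text
t 14.25 tcp [647.6 202.3 153.6] jaw 89.8 w 87.6 F [-0.1  0.2  0.7] tilt 0.07
shift cm in tool axes now [-0.06 -0.03 13.36] xy len 0.1
((649.3679809570312, 203.4630584716797), 23.5561580657959) 2400
76.75501047077509 [649.23452782 203.82260759  70.77555118]
red ((484.19281005859375, 98.14181518554688), 32.033016204833984) 84.28129485981049 167
```

play_rows(plan="8.78 -0.15 0.1 1.0 0 0 0;8.78 0 0 2.5 0 0 0;8.78 0 0 2.5 0 0 0;8.78 0 0 2.5 0 0 0;8.78 0 0 2.2 0 0 0;8.78 0 0 1.6 0 0 0;8.78 0 0 0.9 0 0 0;8.78 0 0 0 0 0 0;3.5 0 0 0 0 0 0;3.5 0 0 0 0 0 0;3.5 0 0 0 0 0 0;3.5 0 0 0 0 0 0;3.5 0 0 0 0 0 0;3.5 0 0 0 0 0 0;3.5 0 0 0 0 0 0;3.5 0 0 0 0 0 0")

```text
t: 16.35
ee_pos: [649.2, 203.0, 22.9]
orientation: [0.005, 3.141, 0.0]
ft_force: [-1.4, 0.7, 3.7]
width: 47.5
```

```bash
python3 go.py 547 223.5 26 90
```

```text
t 16.35 tcp [649.2 203.   22.9] jaw 89.8 w 47.5 F [-1.4  0.7  3.7] tilt 0.01
shift cm in tool axes now [10.22  2.02 -0.31] xy len 10.4
option jaw -90.0 turn z deg 179.8 -> q6 112
option jaw 90.0 turn z deg -0.2 -> q6 -68
```

play_rows(plan="3.5 0 0 -0.6 0 0 0;3.5 0 0 -2 0 0 0;3.5 0 0 -2.4 0 0 0;3.5 0 0 -1.5 0 0 0;3.5 0 0 -0.5 0 0 0;3.5 1.2 0.2 0 0 0 0;3.5 2.5 0.5 0 0 0 0;3.5 2.5 0.5 0 0 0 0;3.5 2.5 0.5 0 0 0 0;3.5 1.5 0.3 0 0 0 0;3.5 0 0 0 0 0 0;3.5 0 0 1 0 0 0;3.5 0 0 2 0 0 0;3.5 0 0 1.5 0 0 0;3.5 0 0 0.8 0 0 0;3.5 0 0 0.4 0 0 0;3.5 0 0 0.3 0 0 0;3.5 0 0 0 0 0 0")

```text
t: 18.6
ee_pos: [547.3, 223.3, 32.8]
orientation: [0.005, 3.141, 0.0]
ft_force: [0.2, -0.2, -2.4]
width: 47.4
```

play_rows(plan="3.5 0 0 0.1 0 0 0;3.5 0 0 0 0 0 0")

```text
t: 18.85
ee_pos: [547.3, 223.3, 31.9]
orientation: [0.005, 3.141, 0.0]
ft_force: [-0.3, 0.7, -2.8]
width: 47.4
```

play_rows(plan="3.5 0 0 0.15 0 0 0;3.5 0 0 0.15 0 0 0;3.5 0 0 0 0 0 0")

```text
t: 19.23
ee_pos: [547.0, 223.2, 28.5]
orientation: [-0.005, -3.141, 0.0]
ft_force: [0.4, -0.2, -2.3]
width: 47.5
```

play_rows(plan="3.5 0 0 0.1 0 0 0;3.5 0 0 0 0 0 0")

```text
t: 19.48
ee_pos: [547.2, 223.3, 27.9]
orientation: [0.005, 3.141, 0.0]
ft_force: [-0.5, -0.7, 0.3]
width: 47.4
```

play_rows(plan="3.5 0 0 0.05 0 0 0;3.5 0 0 0 0 0 0")

```text
t: 19.73
ee_pos: [547.2, 223.3, 27.8]
orientation: [0.005, 3.141, 0.0]
ft_force: [-2.1, -1.2, 6.3]
width: 47.5
```

play_rows(plan="6 0 0 0 0 0 0;8.78 0 0 0 0 0 0;8.78 0 0 0 0 0 0;8.78 0 0 0 0 0 0;8.78 0 0 0 0 0 0;8.78 0 0 -1 0 0 0;8.78 0 0 -2.5 0 0 0;8.78 0 0 -2.5 0 0 0;8.78 0 0 -2.5 0 0 0;8.78 0 0 -2.5 0 0 0;8.78 0 0 -1 0 0 0;8.78 0 0 0 0 0 0")

```text
t: 21.22
ee_pos: [547.5, 223.4, 147.9]
orientation: [0.005, 3.14, 0.001]
ft_force: [-0.6, -0.4, -0.3]
width: 87.9
```

```bash
python3 go.py 435.2 386.5 150 65.8
```

```text
t 21.23 tcp [547.5 223.4 147.9] jaw 89.8 w 87.9 F [-0.6 -0.4 -0.3] tilt 0.08
shift cm in tool axes now [11.28 16.28 -0.22] xy len 19.8
option jaw 65.8 turn z deg 24.0 -> q6 -24
```

play_rows(plan="8.78 1.2 1.7 0 0 0 0;8.78 1.9 2.7 0 0 0 0;8.78 1.9 2.7 0 0 0 0;8.78 1.9 2.7 0 0 0 0;8.78 1.9 2.7 0 0 0 0;8.78 1.5 2.3 0 0 0 0;8.78 0.98 1.48 0 0 0 0;8.78 0 0 0 0 0 6;8.78 0 0 0 0 0 9;8.78 0 0 0 0 0 9;8.78 0 0 0 0 0 0")

```text
t: 22.6
ee_pos: [434.3, 386.3, 146.6]
orientation: [-0.656, -3.072, 0.002]
ft_force: [-0.2, 0.5, -0.3]
width: 87.9
```

```bash
python3 go.py 435.2 386.5 30 65.8
python3 - <<'E'
from m import *
im=get_image("wrist"); W=world(im)
p=W.reshape(-1,3); p=p[(p[:,2]>66)&(p[:,2]<82)&(np.hypot(p[:,0]-435,p[:,1]-386)<45)]
print(cv2.minAreaRect(p[:,:2].astype(np.float32)),np.median(p[:,2]),len(p))
cv2.imwrite("pics/w2.png",im["pixels"][...,::-1])
E
```

```text
t 22.6 tcp [434.3 386.3 146.6] jaw 65.9 w 87.9 F [-0.2  0.5 -0.3] tilt 0.07
shift cm in tool axes now [-0.08  0.06 11.66] xy len 0.1
option jaw 65.8 turn z deg 0.1 -> q6 -24
((434.8232421875, 387.1812438964844), (38.059669494628906, 61.58686447143555), 66.11031341552734) 73.36088606451625 3643
```

View pics/w2.png

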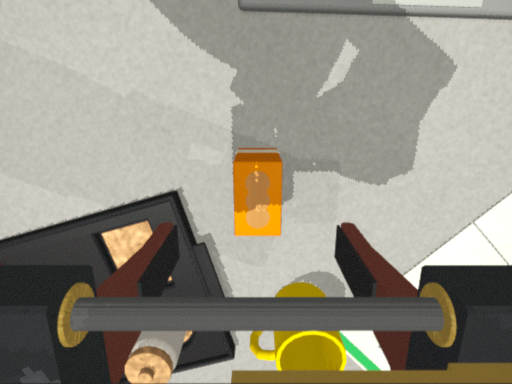

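The wrist view shows the box square between the jaws, top face at (258,200), and the jar standing in its well at (160,355).

play_rows(plan="8.78 -0.05 0.1 1.0 0 0 0;8.78 0 0 2.5 0 0 0;8.78 0 0 2.5 0 0 0;8.78 0 0 2.5 0 0 0;8.78 0 0 1.8 0 0 0;8.78 0 0 1 0 0 0;8.78 0 0 0.2 0 0 0;8.78 0 0 0 0 0 0;2.5 0 0 0 0 0 0;2.5 0 0 0 0 0 0;2.5 0 0 0 0 0 0;2.5 0 0 0 0 0 0;2.5 0 0 0 0 0 0;2.5 0 0 0 0 0 0;2.5 0 0 0 0 0 0;2.5 0 0 0 0 0 0;2.5 0 0 0 0 0 0")

```text
t: 24.78
ee_pos: [435.7, 387.0, 32.2]
orientation: [-0.658, -3.072, 0.0]
ft_force: [-0.5, -0.3, 0.6]
width: 37.5
```

```bash
python3 go.py 460.2 235.3 110 82
```

```text
t 24.77 tcp [435.7 387.   32.2] jaw 65.8 w 37.5 F [-0.5 -0.3  0.6] tilt 0.01
shift cm in tool axes now [ -8.45 -12.84  -7.78] xy len 15.4
option jaw -98.0 turn z deg 163.8 -> q6 125
option jaw 82.0 turn z deg -16.2 -> q6 -55
```

play_rows(plan="2.5 0 0 -0.6 0 0 0;2.5 0 0 -2 0 0 0;2.5 0 0 -2.5 0 0 0;2.5 0 0 -2 0 0 0;2.5 0 0 -0.7 0 0 0;2.5 -0.9 -1.4 0 0 0 0;2.5 -1.7 -2.5 0 0 0 0;2.5 -1.7 -2.5 0 0 0 0;2.5 -1.7 -2.5 0 0 0 0;2.5 -1.5 -2.4 0 0 0 0;2.5 -0.95 -1.54 0 0 0 0;2.5 0 0 0 0 0 -5;2.5 0 0 0 0 0 -7;2.5 0 0 0 0 0 -4.2;2.5 0 0 0 0 0 0")

```text
t: 26.65
ee_pos: [460.0, 234.9, 109.8]
orientation: [-0.22, -3.133, 0.001]
ft_force: [-0.0, 0.3, -2.1]
width: 37.5
```

```bash
python3 go.py 460.2 235.3 37.2 82
```

```text
t 26.65 tcp [460.  234.9 109.8] jaw 82.0 w 37.5 F [-0.   0.3 -2.1] tilt 0.04
shift cm in tool axes now [-0.02  0.05  7.26] xy len 0.1
option jaw -98.0 turn z deg 180.0 -> q6 125
option jaw 82.0 turn z deg -0.0 -> q6 -55
```

play_rows(plan="2.5 0 0.05 1 0 0 0;2.5 0 0 2.2 0 0 0;2.5 0 0 1.8 0 0 0;2.5 0 0 1 0 0 0;2.5 0 0 0.6 0 0 0;2.5 0 0 0.3 0 0 0;2.5 0 0 0 0 0 0")

```text
t: 27.52
ee_pos: [460.5, 235.9, 41.3]
orientation: [0.219, 3.134, 0.0]
ft_force: [0.4, 0.1, -1.1]
width: 38.1
```

play_rows(plan="2.5 0 0 0.15 0 0 0;2.5 0 0 0 0 0 0")

```text
t: 27.78
ee_pos: [460.5, 235.9, 39.9]
orientation: [0.219, 3.134, 0.0]
ft_force: [-0.6, -0.4, -1.5]
width: 37.9
```

play_rows(plan="2.5 0 0 0.15 0 0 0;2.5 0 0 0.05 0 0 0;2.5 0 0 0 0 0 0")

```text
t: 28.15
ee_pos: [460.3, 235.8, 37.6]
orientation: [-0.219, -3.134, 0.0]
ft_force: [-1.2, -0.7, -1.4]
width: 38.1
```

play_rows(plan="2.5 0 0 0.08 0 0 0;2.5 0 0 0 0 0 0")

```text
t: 28.4
ee_pos: [460.4, 235.9, 37.1]
orientation: [0.219, 3.134, 0.0]
ft_force: [-1.3, -0.5, 3.1]
width: 37.9
```

play_rows(plan="4.8 0 0 0 0 0 0;6.5 0 0 0 0 0 0;8 0 0 0 0 0 0;8.78 0 0 0 0 0 0;8.78 0 0 0 0 0 0;8.78 0 0 0 0 0 0;8.78 0 0 -1 0 0 0;8.78 0 0 -2.5 0 0 0;8.78 0 0 -2.5 0 0 0;8.78 0 0 -2.5 0 0 0;8.78 0 0 -2.5 0 0 0;8.78 0 0 -1.5 0 0 0;8.78 0 0 0 0 0 0")

```text
t: 30.02
ee_pos: [460.9, 236.1, 163.0]
orientation: [0.219, 3.132, 0.002]
ft_force: [-0.0, 0.3, -0.4]
width: 87.9
```

```bash
python3 go.py 599 -360 170 -45
```

```text
t 30.02 tcp [460.9 236.1 163. ] jaw 82.0 w 87.9 F [-0.   0.3 -0.4] tilt 0.14
shift cm in tool axes now [-21.95 -57.12  -0.73] xy len 61.2
option jaw -45.0 turn z deg 127.0 -> q6 14
```

play_rows(plan="8.78 -0.5 -1.2 0 0 0 0;8.78 -1.4 -3.65 0 0 0 0;8.78 -1.4 -3.65 0 0 0 0;8.78 -1.4 -3.65 0 0 0 0;8.78 -1.4 -3.65 0 0 0 0;8.78 -1.4 -3.65 0 0 0 0;8.78 -1.4 -3.65 0 0 0 0;8.78 -1.4 -3.65 0 0 0 0;8.78 -1.4 -3.65 0 0 0 0;8.78 -1.4 -3.65 0 0 0 0;8.78 -1.4 -3.65 0 0 0 0;8.78 -1.4 -3.65 0 0 0 0;8.78 -1.4 -3.65 0 0 0 0;8.78 -1.4 -3.65 0 0 0 0;8.78 -1.4 -3.65 0 0 0 0;8.78 -1.4 -3.65 0 0 0 0;8.78 -0.45 -1.17 0 0 0 0;8.78 0 0 0 0 0 5;8.78 0 0 0 0 0 9;8.78 0 0 0 0 0 9")

```text
t: 32.52
ee_pos: [597.3, -359.5, 160.6]
orientation: [-0.846, -3.023, -0.001]
ft_force: [-0.0, -0.2, 0.3]
width: 87.8
```

play_rows(plan="8.78 0 0 0 0 0 9;8.78 0 0 0 0 0 9;8.78 0 0 0 0 0 9;8.78 0 0 0 0 0 9;8.78 0 0 0 0 0 9;8.78 0 0 0 0 0 9;8.78 0 0 0 0 0 9;8.78 0 0 0 0 0 9;8.78 0 0 0 0 0 9;8.78 0 0 0 0 0 9;8.78 0 0 0 0 0 9;8.78 0 0 0 0 0 5;8.78 0 0 0 0 0 0")

```text
t: 34.15
ee_pos: [597.5, -359.5, 160.9]
orientation: [-2.9, -1.204, 0.002]
ft_force: [0.2, 0.3, -0.2]
width: 87.6
```

```bash
python3 go.py 599 -360 34 -45
python3 - <<'E'
from m import *
im=get_image("wrist"); W=world(im)
p=W.reshape(-1,3); p=p[(np.hypot(p[:,0]-599,p[:,1]+360)<75)&(p[:,2]<90)]
q=p[p[:,2]>74]; print(cv2.minEnclosingCircle(q[:,:2].astype(np.float32)),np.median(q[:,2]),len(q))
cv2.imwrite("pics/w3.png",im["pixels"][...,::-1])
im=get_image("top"); cv2.imwrite("pics/t2.png",cv2.resize(im["pixels"][80:260,50:450,::-1],None,fx=2,fy=2))
W=world(im)
for n,c,zz in(("red",(484,98),(75,95)),("yellow",(590,370),(75,90)),("sugar",(547,223),(60,90)),("box",(460,235),(70,90)),("honey",(680,69),(60,80))):
    p=W.reshape(-1,3); p=p[(p[:,2]>zz[0])&(p[:,2]<zz[1])&(np.hypot(p[:,0]-c[0],p[:,1]-c[1])<45)]
    print(n,[np.round(a,1) for a in cv2.minAreaRect(p[:,:2].astype(np.float32))],np.percentile(p[:,2],97),len(p))
E
```

```text
t 34.15 tcp [ 597.5 -359.5  160.9] jaw -44.9 w 87.6 F [ 0.2  0.3 -0.2] tilt 0.12
shift cm in tool axes now [ 0.07  0.16 12.69] xy len 0.2
option jaw -45.0 turn z deg 0.1 -> q6 14
((600.1952514648438, -360.4721984863281), 32.03334426879883) 80.88081193414472 1394
red [array([484.3,  97.5]), array([62.6, 62.1]), np.float64(44.3)] 88.96376494190596 169
yellow [array([588.9, 369.9]), array([62.5, 61.3]), np.float64(88.4)] 83.52287717367437 163
sugar [array([547.7, 222.4]), array([43.5, 42.5]), np.float64(24.6)] 80.60615218868263 283
box [array([460.1, 235.9]), array([39.6, 62.3]), np.float64(82.2)] 80.79281215844303 457
honey [array([680.1,  69.2]), array([43.8, 41.4]), np.float64(1.7)] 71.9036609580813 258
```

View pics/t2.png

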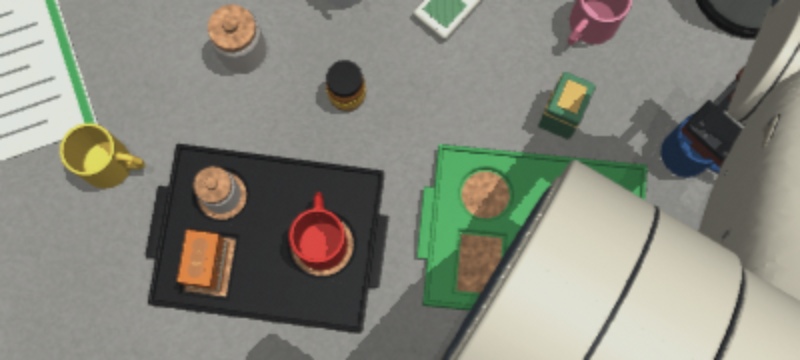

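View pics/w3.png

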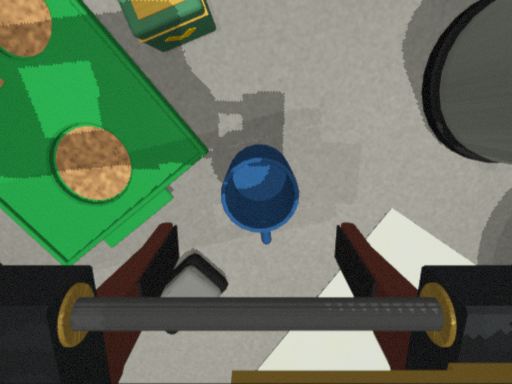

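Top view: red mug (318,240), sugar jar (213,190) and box (200,260) stand in their wells on the black tray, and yellow mug and honey are untouched. Wrist view: blue mug at (260,190), handle perpendicular to the jaws.

play_rows(plan="8.78 0.1 0.24 1.0 0 0 0;8.78 0 0 2.5 0 0 0;8.78 0 0 2.5 0 0 0;8.78 0 0 2.5 0 0 0;8.78 0 0 2.5 0 0 0;8.78 0 0 1.3 0 0 0;8.78 0 0 0.3 0 0 0;8.78 0 0 0 0 0 0;5 0 0 0 0 0 0;5 0 0 0 0 0 0;5 0 0 0 0 0 0;5 0 0 0 0 0 0;5 0 0 0 0 0 0;5 0 0 0 0 0 0;5 0 0 0 0 0 0")

```text
t: 36.12
ee_pos: [600.7, -361.2, 36.5]
orientation: [-2.902, -1.203, -0.0]
ft_force: [-2.1, 2.5, 5.8]
width: 63.4
```

```bash
python3 go.py 487.8 -232 140 80
```

```text
t 36.12 tcp [ 600.7 -361.2   36.5] jaw -45.0 w 63.4 F [-2.1  2.5  5.8] tilt 0.01
shift cm in tool axes now [  1.16 -17.12 -10.35] xy len 17.2
option jaw -100.0 turn z deg 55.0 -> q6 75
option jaw 80.0 turn z deg -125.0 -> q6 -105
```

Place height will be 41.5.

play_rows(plan="5 0 0 -0.6 0 0 0;5 0 0 -2 0 0 0;5 0 0 -2.5 0 0 0;5 0 0 -2.5 0 0 0;5 0 0 -1.8 0 0 0;5 0 0 -0.8 0 0 0;5 0.1 -1.4 0 0 0 0;5 0.2 -3 0 0 0 0;5 0.2 -3 0 0 0 0;5 0.2 -3 0 0 0 0;5 0.2 -3 0 0 0 0;5 0.16 -2.5 0 0 0 0;5 0.1 -1.22 0 0 0 0;5 0 0 0 0 0 -5;5 0 0 0 0 0 -9;5 0 0 0 0 0 -9;5 0 0 0 0 0 -9;5 0 0 0 0 0 -9;5 0 0 0 0 0 -9")

```text
t: 38.5
ee_pos: [487.6, -232.0, 137.4]
orientation: [-2.116, -2.322, 0.0]
ft_force: [0.6, 0.9, -2.3]
width: 63.9
```

play_rows(plan="5 0 0 0 0 0 -9;5 0 0 0 0 0 -9;5 0 0 0 0 0 -9;5 0 0 0 0 0 -9;5 0 0 0 0 0 -9;5 0 0 0 0 0 -9;5 0 0 0 0 0 -9;5 0 0 0 0 0 -8;5 0 0 0 0 0 -4;5 0 0 0 0 0 0")

```text
t: 39.75
ee_pos: [487.7, -232.0, 137.5]
orientation: [-0.275, -3.129, -0.0]
ft_force: [0.3, -0.1, -3.4]
width: 63.6
```

```bash
python3 go.py 487.8 -232 41.5 80
```

```text
t 39.75 tcp [ 487.7 -232.   137.5] jaw 80.0 w 63.6 F [ 0.3 -0.1 -3.4] tilt 0.03
shift cm in tool axes now [-0.02 -0.    9.6 ] xy len 0.0
option jaw -100.0 turn z deg 180.0 -> q6 75
option jaw 80.0 turn z deg -0.0 -> q6 -105
```

play_rows(plan="5 0 0 1 0 0 0;5 0 0 2.5 0 0 0;5 0 0 2.5 0 0 0;5 0 0 1.8 0 0 0;5 0 0 0.9 0 0 0;5 0 0 0.4 0 0 0;5 0 0 0.2 0 0 0;5 0 0 0 0 0 0")

```text
t: 40.75
ee_pos: [488.2, -232.2, 45.3]
orientation: [0.273, 3.129, -0.0]
ft_force: [1.2, 0.7, -3.0]
width: 63.6
```

play_rows(plan="5 0 0 0.15 0 0 0;5 0 0 0 0 0 0")

```text
t: 41.0
ee_pos: [487.9, -232.1, 43.6]
orientation: [0.273, 3.129, -0.0]
ft_force: [-0.1, -0.5, -3.4]
width: 63.6
```

play_rows(plan="5 0 0 0.1 0 0 0;5 0 0 0.07 0 0 0;5 0 0 0 0 0 0")

```text
t: 41.38
ee_pos: [487.8, -232.0, 41.6]
orientation: [-0.273, -3.129, -0.0]
ft_force: [-0.1, -0.1, -2.9]
width: 64.0
```

play_rows(plan="5 0 0 0.07 0 0 0;5 0 0 0 0 0 0")

```text
t: 41.62
ee_pos: [487.9, -232.1, 41.5]
orientation: [0.273, 3.13, -0.0]
ft_force: [-2.6, 0.7, 5.3]
width: 63.6
```

play_rows(plan="7 0 0 0 0 0 0;8.78 0 0 0 0 0 0;8.78 0 0 0 0 0 0;8.78 0 0 0 0 0 0;8.78 0 0 -1 0 0 0;8.78 0 0 -2.5 0 0 0;8.78 0 0 -2.5 0 0 0;8.78 0 0 -2.5 0 0 0;8.78 0 0 -2 0 0 0;8.78 0 0 -1 0 0 0;8.78 0 0 0 0 0 0")

```text
t: 43.0
ee_pos: [488.2, -232.2, 156.7]
orientation: [0.273, 3.128, -0.001]
ft_force: [-0.5, 1.3, -0.4]
width: 87.6
```

```bash
python3 go.py 651.7 -204.6 150 66.2
```

```text
t 43.0 tcp [ 488.2 -232.2  156.7] jaw 80.0 w 87.6 F [-0.5  1.3 -0.4] tilt 0.09
shift cm in tool axes now [-15.62   5.56   0.69] xy len 16.6
option jaw -113.8 turn z deg 193.8 -> q6 96
option jaw 66.2 turn z deg 13.8 -> q6 -84
```

play_rows(plan="8.78 -1.5 0.5 0 0 0 0;8.78 -2.8 1 0 0 0 0;8.78 -2.8 1 0 0 0 0;8.78 -2.8 1 0 0 0 0;8.78 -2.8 1 0 0 0 0;8.78 -2 0.7 0 0 0 0;8.78 -0.92 0.36 0 0 0 0;8.78 0 0 0 0 0 6.8;8.78 0 0 0 0 0 7;8.78 0 0 0 0 0 0")

```text
t: 44.25
ee_pos: [651.0, -204.2, 155.3]
orientation: [-0.645, -3.073, -0.0]
ft_force: [0.6, 0.1, -0.0]
width: 87.6
```

```bash
python3 go.py 651.7 -204.6 30 66.2
python3 - <<'E'
from m import *
W=world(get_image("wrist"))
p=W.reshape(-1,3); p=p[(p[:,2]>50)&(p[:,2]<84)&(np.hypot(p[:,0]-652,p[:,1]+205)<45)]
for z in(50,62,73):
    q=p[p[:,2]>z]; print(z,cv2.minAreaRect(q[:,:2].astype(np.float32)),len(q))
E
```

```text
t 44.25 tcp [ 651.  -204.2  155.3] jaw 66.3 w 87.6 F [ 0.6  0.1 -0. ] tilt 0.07
shift cm in tool axes now [-9.000e-02 -1.000e-02  1.253e+01] xy len 0.1
option jaw -113.8 turn z deg 180.1 -> q6 96
option jaw 66.2 turn z deg 0.1 -> q6 -84
50 ((651.5779418945312, -204.3788299560547), (43.867095947265625, 54.73076629638672), 65.73345184326172) 3688
62 ((651.7677612304688, -204.6636199951172), (42.75745391845703, 54.4287109375), 66.20829010009766) 3510
73 ((651.9138793945312, -204.65084838867188), (42.522308349609375, 53.894683837890625), 65.73345184326172) 3348
```

play_rows(plan="8.78 -0.1 0 1.0 0 0 0;8.78 0 0 2.5 0 0 0;8.78 0 0 2.5 0 0 0;8.78 0 0 2.5 0 0 0;8.78 0 0 2.4 0 0 0;8.78 0 0 1.3 0 0 0;8.78 0 0 0.4 0 0 0;8.78 0 0 0 0 0 0;3 0 0 0 0 0 0;3 0 0 0 0 0 0;3 0 0 0 0 0 0;3 0 0 0 0 0 0;3 0 0 0 0 0 0;3 0 0 0 0 0 0;3 0 0 0 0 0 0;3 0 0 0 0 0 0;3 0 0 0 0 0 0")

```text
t: 46.42
ee_pos: [652.3, -204.8, 30.1]
orientation: [0.647, 3.074, -0.0]
ft_force: [-1.4, -0.6, 2.2]
width: 43.8
```

```bash
python3 go.py 459.3 -95.5 130 84
```

```text
t 46.42 tcp [ 652.3 -204.8   30.1] jaw 66.2 w 43.8 F [-1.4 -0.6  2.2] tilt 0.0
shift cm in tool axes now [22.07  2.22 -9.99] xy len 22.2
option jaw -96.0 turn z deg 162.2 -> q6 84
option jaw 84.0 turn z deg -17.8 -> q6 -96
```

play_rows(plan="3 0 0 -0.6 0 0 0;3 0 0 -2 0 0 0;3 0 0 -2.5 0 0 0;3 0 0 -2.5 0 0 0;3 0 0 -1.6 0 0 0;3 0 0 -0.8 0 0 0;3 1.5 0.15 0 0 0 0;3 3 0.3 0 0 0 0;3 3 0.3 0 0 0 0;3 3 0.3 0 0 0 0;3 3 0.3 0 0 0 0;3 3 0.3 0 0 0 0;3 3 0.3 0 0 0 0;3 1.7 0.17 0 0 0 0;3 0.87 0.1 0 0 0 0;3 0 0 0 0 0 -5;3 0 0 0 0 0 -8;3 0 0 0 0 0 -4.8;3 0 0 0 0 0 0")

```text
t: 48.8
ee_pos: [459.7, -95.7, 129.9]
orientation: [0.165, 3.137, -0.0]
ft_force: [0.2, 0.1, -0.6]
width: 44.0
```

```bash
python3 go.py 459.3 -95.5 35.1 84
```

```text
t 48.8 tcp [459.7 -95.7 129.9] jaw 84.0 w 44.0 F [ 0.2  0.1 -0.6] tilt 0.03
shift cm in tool axes now [0.05 0.01 9.48] xy len 0.1
option jaw -96.0 turn z deg 180.0 -> q6 84
option jaw 84.0 turn z deg -0.0 -> q6 -96
```

play_rows(plan="3 0.05 0 1 0 0 0;3 0 0 2.5 0 0 0;3 0 0 2.5 0 0 0;3 0 0 1.7 0 0 0;3 0 0 0.8 0 0 0;3 0 0 0.4 0 0 0;3 0 0 0.2 0 0 0;3 0 0 0 0 0 0")

```text
t: 49.8
ee_pos: [459.0, -95.5, 39.3]
orientation: [0.164, 3.137, -0.0]
ft_force: [0.5, -0.2, -1.2]
width: 43.6
```

play_rows(plan="3 0 0 0.15 0 0 0;3 0 0 0.05 0 0 0;3 0 0 0 0 0 0")

```text
t: 50.18
ee_pos: [458.8, -95.4, 37.1]
orientation: [0.164, 3.137, -0.0]
ft_force: [-0.1, 0.5, -1.1]
width: 43.9
```

play_rows(plan="3 0 0 0.1 0 0 0;3 0 0 0.06 0 0 0;3 0 0 0 0 0 0")

```text
t: 50.55
ee_pos: [458.7, -95.4, 35.3]
orientation: [-0.164, -3.137, -0.0]
ft_force: [-0.3, -0.2, -1.2]
width: 44.3
```

play_rows(plan="3 0 0 0.06 0 0 0;3 0 0 0 0 0 0")

```text
t: 50.8
ee_pos: [458.8, -95.4, 35.0]
orientation: [0.164, 3.137, -0.0]
ft_force: [-1.2, -0.1, 3.9]
width: 44.0
```

play_rows(plan="5.5 0 0 0 0 0 0;7 0 0 0 0 0 0;8.78 0 0 0 0 0 0;8.78 0 0 0 0 0 0;8.78 0 0 0 0 0 0;8.78 0 0 0 0 0 0;8.78 0 0 -1 0 0 0;8.78 0 0 -2.5 0 0 0;8.78 0 0 -2.5 0 0 0;8.78 0 0 -2.5 0 0 0;8.78 0 0 -2.5 0 0 0;8.78 0 0 -2.5 0 0 0;8.78 0 0 -1.5 0 0 0;8.78 0 0 0 0 0 0")

```text
t: 52.55
ee_pos: [459.4, -95.6, 185.9]
orientation: [0.164, 3.135, -0.001]
ft_force: [0.6, 0.3, 0.4]
width: 87.7
```

play_rows(plan="8.78 0 -1.5 0 0 0 0;8.78 0 -3.5 0 0 0 0;8.78 0 -3.5 0 0 0 0;8.78 0 -3.5 0 0 0 0;8.78 0 -3.5 0 0 0 0;8.78 0 -3.5 0 0 0 0;8.78 0 -3.5 0 0 0 0;8.78 0 -3.5 0 0 0 0;8.78 0 -3.5 0 0 0 0;8.78 0 -3.5 0 0 0 0;8.78 0 -3.5 0 0 0 0;8.78 0 -3.5 0 0 0 0;8.78 0 -2 0 0 0 0;8.78 0 0 0 0 0 0;8.78 0 0 0 0 0 0")

```text
t: 54.42
ee_pos: [414.7, -512.0, 184.2]
orientation: [-0.164, -3.136, -0.002]
ft_force: [1.2, 0.2, -0.3]
width: 87.9
```

Run:
```python
from m import *
im=get_image("top"); cv2.imwrite("pics/t3.png",cv2.resize(im["pixels"][80:260,50:450,::-1],None,fx=2,fy=2))
W=world(im)
for n,c,zz in(("red",(484,98),(75,95)),("yellow",(590,370),(75,90)),("sugar",(547,223),(60,90)),("box",(460,235),(70,90)),("honey",(680,69),(60,80)),("blue",(488,-232),(75,95)),("tin",(459,-95),(75,95))):
    p=W.reshape(-1,3); p=p[(p[:,2]>zz[0])&(p[:,2]<zz[1])&(np.hypot(p[:,0]-c[0],p[:,1]-c[1])<45)]
    print(n,[np.round(a,1) for a in cv2.minAreaRect(p[:,:2].astype(np.float32))],np.percentile(p[:,2],[60,97]).round(1),len(p))
im=get_image("scene"); cv2.imwrite("pics/s3.png",cv2.resize(im["pixels"][100:290,90:420,::-1],None,fx=2.4,fy=2.4,interpolation=cv2.INTER_CUBIC))
o=get_obs(); print(o["t"],o["ft_force"])
```

```text
red [array([483.9,  97.5]), array([62.5, 62.3]), np.float64(48.7)] [85.2 88.5] 168
yellow [array([588.9, 369.8]), array([63.3, 61.4]), np.float64(88.2)] [80.  83.8] 158
sugar [array([547.4, 222.6]), array([42.2, 43.2]), np.float64(42.3)] [71.8 79.7] 278
box [array([459.9, 235.5]), array([38.3, 62.1]), np.float64(82.2)] [77.7 81. ] 455
honey [array([680. ,  68.5]), array([43.5, 43. ]), np.float64(16.1)] [68.6 72.4] 260
blue [array([ 488.5, -231.2]), array([61.9, 62.7]), np.float64(45.3)] [84.7 88.3] 185
tin [array([459. , -95.2]), array([42.5, 54.4]), np.float64(83.7)] [82.1 85.4] 431
54.525 [1.04929659 0.08299083 0.97143888]
```

View pics/t3.png

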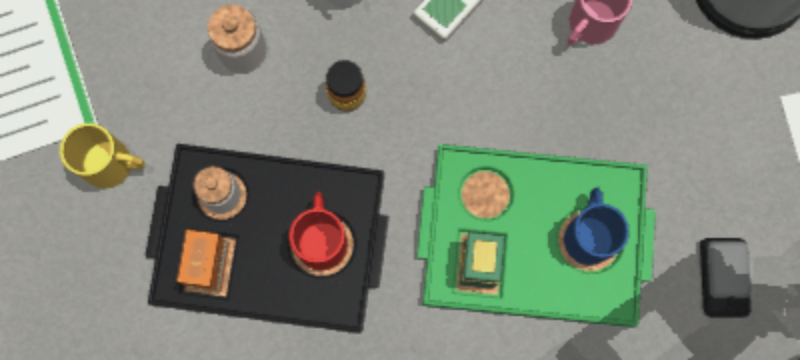

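View pics/s3.png

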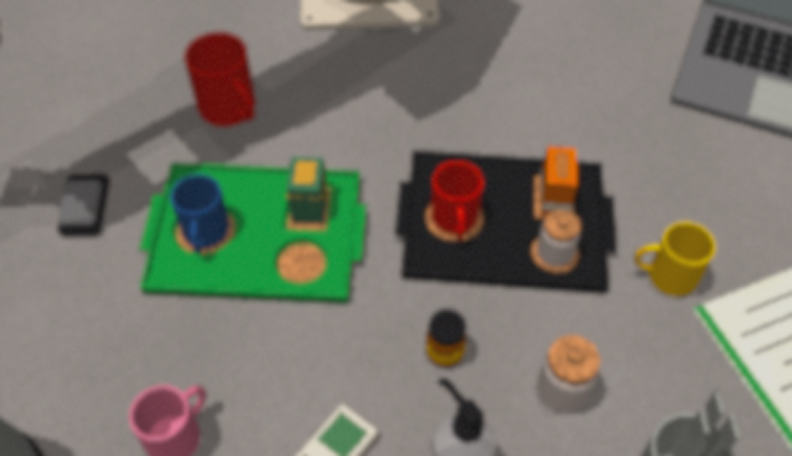

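Both pictures show all five things upright in their wells: in the top view, red (318,240), jar (213,190), box (200,260), blue (598,235) and tin (484,257). The yellow mug and honey are where they were. I'm handing in.

```bash
python3 -c "
from workcell import *
print(close_job())"
```

```text
the job is handed in; nothing more can be done
None
```

Both trays are made up, and I handed the job in at about 54.5 s of the 109 s allowed. I placed things in the order asked: the red mug, sugar jar and biscuit box on the black tray, then the blue mug and tea tin on the green tray. I lowered each one until the wrist force showed contact, about 5 mm above its grasp height, which matches the well floors.

- **Placing:** The last top-camera check found every item upright and within about 1 mm of its well centre. The tops sit about 5 mm higher than they did on the table. The box and tin line up with their trays to within about 0.5°.
- **Left alone:** The yellow mug and honey jar moved no more than about 1 mm in the images, which is measurement noise. The big red mug, pink mug and large jar were not touched.
- **Disagreements:** The top camera read heights about 3 mm high from start to finish, in line with its calibration. No check failed.

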